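# Zero the two-wheel stock tally

## Robot

A 6-joint arm with a two-finger parallel gripper is mounted at the origin on the work surface. World frame = base frame: x ahead of the robot, y to its left, z up, the work surface at z = 0. Lengths are in m, angles in rad, forces in N, time in s.
With the tool pointing down it reaches from about 0.425 to 0.95 m from the base axis. Payload 3.5 kg.
Tool frame: the origin (TCP) lies midway between the tips of the shut fingers; the grasp point (between the pads) lies 19 mm behind it; y points along the fingers, z is the direction in which the jaws open and shut, and the axes are right-handed (so a half turn about y gives the same grasp; the last joint's range is limited). The gripper opens to 85 mm and grips with 20 to 120 N. Pads are 22 mm wide; open, the fingers measure 114 mm over their backs; the gripper's body (76 mm by 85 mm) begins 54 mm behind the grasp point. The pads swing forward as they close: fully open they stand 13 mm farther back than shut.
Start: joints at [-1.402, 0.286, 1.577, -0, 1.279, -0.15], TCP at [0.212, -0.641, 0.231] pointing down, gripper open.
Joint ranges: [-2.77, 2.77], [-0.9, 2.22], [0.21, 2.48], [-1.53, 4.67], [0.24, 2.81], [-2.84, 2.84]. Speed limits (rad/s): [2.79, 2.79, 3.14, 3.14, 3.14, 3.14].

## Interface

Orientations are given as a rotation vector (axis times angle).
In Python, from cell import sense, optics, job gives the robot as it stands. The module is installed in compiled form; this text tells all that it offers.
- The arm moves only by the shell command python3 -m inch 'ROWS'. ROWS is JSON, a list of rows, each a list of 3 entries, a list of its own where there are three numbers: the shift along the tool's x, y, z in cm, then the turn, a rotation vector about the tool's x, y, z in degrees, then the finger opening in cm, from 0 to 8.54. In form: [[[tx, ty, tz], [wx, wy, wz], hand], ...]. A call has 1 to 12 rows; each row is the pose to reach, as a shift and turn from the pose measured when the call began, along the tool's axes at that moment; what a row does not reach only later rows make up. A row lasts 1/10 s, in which the tool goes at most 50 mm and 8.59 degrees, less where a joint would pass 70% of its speed; a pose out of reach is approached as far as the arm can. A call with a gripper value outside its range is refused whole. The fingers move at their own pace and stop on an object; the grip force is fixed at half the most. Time passes only in rows, so rows that repeat a pose let the fingers close. It gives the time, the measured TCP pose, the force and the opening at its end, in the units of the state.
- sense(): the state, without advancing time (a new reading comes with each control period).
- optics.camera(name): name is "scene" or "top" or "wrist"; returns the picture (420x560x3 uint8, red, green, blue); there is no depth.
- optics.calibration(name): a dict with "mtx" (3x3 intrinsics, pixels), "k1" (the pictures are not rectified: a ray, as slopes to the right and down, at radius r is drawn at 1 + k1 r^2 times it, then the intrinsics apply), "rvec" (rotation vector, rad) and "tvec" (3), from world to camera coordinates, as OpenCV has them. Camera axes: x right, y down, z forward; pixel columns grow to the right and rows downward; lengths in m; the calibration is good to about 2 mm. A picture is of the moment at which its call begins: read the wrist's pose just before it. calibration takes no time and is no camera call; for the wrist camera it gives the pose at the moment of the call.
- job.job_done(): hands the job in, once; it reports no verdict.
The state is a dict: "clock": time; "joint_pos": joint angles; "joint_velocities": joint speeds; "tau": joint torques, N m; "eef_pos": TCP position; "tcp_rot": TCP orientation; "ft_force": force on the tool from outside, world axes, zero at the start; "moment": the same for the moment, N m; "finger_gap": opening from 0.0 (shut) to 1.0 (fully open).
Only numpy, scipy, OpenCV 4.12 (cv2) and the standard library are available. Lean on these libraries where they do the work, as an engineer would, in place of code of your own. Each camera call takes 0.05 s, during which the arm holds its last target. There are 200 camera calls.

## Task

Set both wheels of the stock tally to zero for a new count: with a fingertip, flick the fins at each wheel's edge so that it clicks round clockwise (seen from above) until its raised pointer bar rests in line with the wedge-shaped mark on the case, and do not let it run past the mark. Only touch the wheels: the tally unit stays standing where it is, not lifted or shoved, and the other things on the table are left alone.

Things in the scene. Friction and masses are not known exactly. Their poses are not given: they have to be found in the camera images.
- tally_unit: loose grey steel case, 1.6 kg, on rubber feet, top 51 mm above the table. Origin on the table, midway between the two upright wheel axes; x points away from the robot, to the zero marks; y left, z up. Case: -52 to +88 mm in x, 155 mm either side in y. Wheel axes at x 0, y +80 mm (left) and -80 mm (right). The fins overhang the case's front (-x) edge by 11 mm
- mark_left (a point): tip of the left wheel's zero mark, a small dark steel wedge 6 mm high on the case top, 65 mm from the wheel's axis on the far (+x) side, pointing at the axis
- mark_right (a point): tip of the right wheel's zero mark, a small dark steel wedge 6 mm high on the case top, 65 mm from the wheel's axis on the far (+x) side, pointing at the axis
- wheel_left (a joint): left (+y) wheel: 0 = pointer bar at its zero mark, growing as it turns clockwise seen from above. A spring detent every 45 degrees (0.785 rad): a fin pushed more than 22.5 degrees finishes the click itself, pushed less it falls back. About 3 N at the fin starts a click. Starts 2, 3 or 4 clicks before zero, near -1.57, -2.36, -3.14 (stop -3.5); rarely balanced between two until touched
- wheel_right (a joint): right (-y) wheel: 0 = pointer bar at its zero mark, growing as it turns clockwise seen from above. A spring detent every 45 degrees (0.785 rad): a fin pushed more than 22.5 degrees finishes the click itself, pushed less it falls back. About 3 N at the fin starts a click. Starts 2, 3 or 4 clicks before zero, near -1.57, -2.36, -3.14 (stop -3.5); rarely balanced between two until touched
- wheel_left_hub (a point): centre of the left wheel at half fin height, 67 mm above the table. x axis along the pointer bar, z up. Black hub 54 mm across; 8 radial fins 45 degrees apart, 6 mm thick, reaching 63 mm from the centre, from 56 to 78 mm above the table. Aluminium pointer bar, 10 mm wide, on top of one fin (top at 83 mm), from the centre to the fin's end
- wheel_right_hub (a point): centre of the right wheel at half fin height, 67 mm above the table. x axis along the pointer bar, z up. Black hub 54 mm across; 8 radial fins 45 degrees apart, 6 mm thick, reaching 63 mm from the centre, from 56 to 78 mm above the table. Aluminium pointer bar, 10 mm wide, on top of one fin (top at 83 mm), from the centre to the fin's end
- marker: felt marker lying flat, 135 x 16 x 15 mm, in front of the unit. Leave alone
- tape: roll of packing tape lying flat, 90 mm across, 25 mm high. Leave alone
- carton: small cardboard box 70 x 55 x 45 mm. Leave alone
- bin: open black parts bin 140 x 100 x 70 mm high, beyond the unit. Leave alone
- jar: jar 60 mm across, 80 mm high, beyond the unit. Leave alone
- screwdriver: screwdriver lying on the table, left of the unit. Leave alone
- scanner: hand-held code scanner lying down, 150 x 62 x 40 mm high. Leave alone

How it is judged:
At the end, for the whole second after the job is handed in: Both wheels rest at zero, pointer bar within 0.15 rad (9 degrees) of the mark and still; the unit stands flat, at rest, within 30 mm of where it started (value of joint wheel_left between -0.15 and 0.15 rad and velocity of joint wheel_left between -0.1 and 0.1 rad/s and value of joint wheel_right between -0.15 and 0.15 rad and velocity of joint wheel_right between -0.1 and 0.1 rad/s and distance of tally_unit from where it was at the start of the episode below 0.03 m and angle between tally_unit's own z axis and vertical below 0.05 rad and linear speed of tally_unit below 0.02 m/s); the robot touches nothing.
It fails at once if a wheel runs more than half a click past its mark (value of joint any of wheel_left, wheel_right above 0.42 rad).
It fails at once if the tally unit is shoved more than 30 mm (distance of tally_unit from where it was at the start of the episode above 0.03 m).
It fails at once if the tally unit is lifted (10 mm) or tipped (0.12 rad) (height (world z) of tally_unit above 0.01 m or angle between tally_unit's own z axis and vertical above 0.12 rad).
It fails at once if one of the other things is moved more than 30 mm (distance of any of marker, tape, carton, bin, jar, screwdriver, scanner from where it was at the start of the episode above 0.03 m).
It fails at once if one of the other things is lifted more than 15 mm (height (world z) of any of marker, tape, carton, bin, jar, scanner above 0.015 m or height (world z) of screwdriver above 0.025 m).
It also fails if it takes over 64 s, if anything falls off the work surface, if the arm or the gripper's body presses on something with over 40 N, if the wrist force passes 120 N, or if a joint passes its speed limit or range.

## Working session

There is one attempt and no reset: what is moved stays moved. The work goes in short steps, Python scripts to look and compute and a shell command to move; the robot and the scene stay as the last step left them, time stands still between calls to the robot, and variables do not carry over. Pictures are saved under pics/ and viewed, about 8 in all and at most 12, crops included, and the job is handed in when it is done.

```bash
mkdir -p pics; python3 - <<'E'
from cell import sense, optics
import cv2
s=sense(); print({k:(v if not hasattr(v,'__len__') else [round(float(x),3) for x in v]) for k,v in s.items()})
for n in ("top","scene"):
    im=optics.camera(n); cv2.imwrite(f"pics/{n}0.png",im[:,:,::-1]); print(n,optics.calibration(n))
E
```

```text
{'clock': 0.0, 'joint_pos': [-1.402, 0.287, 1.578, -0.0, 1.279, -0.15], 'joint_velocities': [-0.0, -0.001, -0.001, -0.001, 0.0, 0.0], 'tau': [-0.001, -40.599, -29.262, -0.0, 0.006, -0.0], 'eef_pos': [0.211, -0.64, 0.23], 'tcp_rot': [-0.329, 2.052, -2.047], 'ft_force': [0.593, 0.023, -0.209], 'moment': [-0.023, -0.012, 0.019], 'finger_gap': 0.9966170975787527}
top {'mtx': array([[476.31675433,   0.        , 276.73986703],
       [  0.        , 476.31675433, 207.23913199],
       [  0.        ,   0.        ,   1.        ]]), 'k1': -0.07309921958829878, 'rvec': array([ 2.10962886, -2.14146857,  0.17247825]), 'tvec': array([0.07667229, 0.63149195, 1.08047894])}
scene {'mtx': array([[459.66438895,   0.        , 273.39805396],
       [  0.        , 459.66438895, 210.36562166],
       [  0.        ,   0.        ,   1.        ]]), 'k1': 0.03127382154330671, 'rvec': array([ 1.44896512,  2.35921286, -0.66653133]), 'tvec': array([ 0.22251826, -0.4758653 ,  1.54188018])}
```

View pics/top0.png

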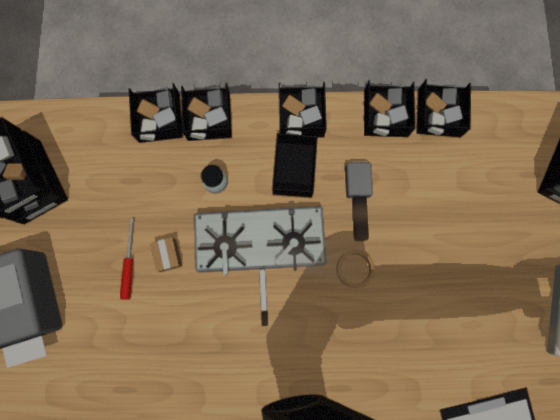

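View pics/scene0.png

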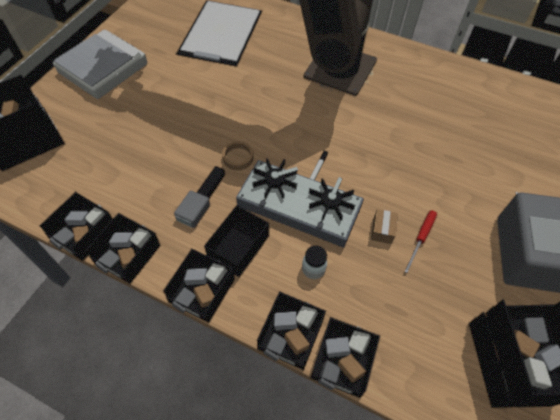

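The top view shows the unit centred near (260,240), with the left hub at about (226,244) and its pointer bar towards the robot. The right hub is at about (293,242). I'll zoom in and work out positions.

```bash
cat > h.py <<'E'
import numpy as np, cv2
from cell import sense, optics
from scipy.spatial.transform import Rotation as R
def ray(n,uv,z,c=None):
    c=c or optics.calibration(n); K=c["mtx"]; k=c["k1"]
    p=cv2.undistortPoints(np.array(uv,float).reshape(-1,1,2),K,np.array([k,0,0,0,0]))[:,0]
    Rm=R.from_rotvec(c["rvec"]).as_matrix(); o=-Rm.T@c["tvec"]
    d=np.c_[p,np.ones(len(p))]@Rm
    return o+d*((z-o[2])/d[:,2])[:,None]
def proj(n,P,c=None):
    c=c or optics.calibration(n)
    return cv2.projectPoints(np.array(P,float).reshape(-1,1,3),c["rvec"],c["tvec"],c["mtx"],np.array([c["k1"],0,0,0,0]))[0][:,0]
E
python3 - <<'E'
from h import *
im=cv2.imread("pics/top0.png")
x0,y0=185,200
cr=im[y0:y0+80,x0:x0+150]
hsv=cv2.cvtColor(im,cv2.COLOR_BGR2HSV)
m=((hsv[...,1]<60)&(hsv[...,2]>60)).astype(np.uint8); m2=np.zeros_like(m); m2[195:285,185:335]=m[195:285,185:335]
m2=cv2.morphologyEx(m2,cv2.MORPH_OPEN,np.ones((5,5)))
cs=cv2.findContours(m2,cv2.RETR_EXTERNAL,cv2.CHAIN_APPROX_SIMPLE)[0]
pts=np.concatenate([c for c in cs if cv2.contourArea(c)>60])
r=cv2.minAreaRect(pts); b=cv2.boxPoints(r); print(r,b); P=ray("top",b,.051); print(P.round(4)); print([np.linalg.norm(P[i]-P[i-1]).round(4) for i in range(4)])
print(ray("top",[[226,244],[293,242]],.078))
cv2.imwrite("pics/crop1.png",cv2.resize(cr,None,fx=5.3,fy=5.3,interpolation=cv2.INTER_CUBIC))
s=sense(); print(R.from_rotvec(s["tcp_rot"]).as_matrix().round(3))
E
```

```text
((259.4670104980469, 246.80625915527344), (74.90322875976562, 130.1293487548828), 86.68222045898438) [[192.34392 213.18297]
 [322.25516 205.65187]
 [326.5901  280.42957]
 [196.67886 287.96063]]
[[ 0.6221  0.27    0.051 ]
 [ 0.6354 -0.0418  0.051 ]
 [ 0.4581 -0.0467  0.051 ]
 [ 0.4447  0.2572  0.051 ]]
[np.float64(0.1779), np.float64(0.312), np.float64(0.1774), np.float64(0.3042)]
[[0.54424403 0.18542948 0.078     ]
 [0.54659504 0.03059406 0.078     ]]
[[-0.95  -0.     0.313]
 [-0.313  0.002 -0.95 ]
 [-0.    -1.    -0.002]]
```

View pics/crop1.png

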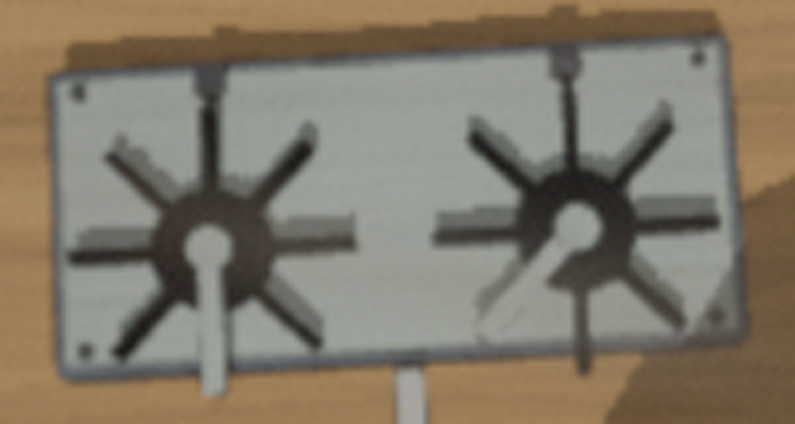

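The left pointer faces the robot, so that wheel needs 4 clicks. The right pointer is at lower left, so it needs 3. Next I compute the unit pose from the corners, hub caps and mark tips.

```bash
python3 - <<'E'
from h import *
f=lambda L:np.array(L)/5.3+[185,200]-0.4
C=ray("top",f([[52,76],[722,38],[745,335],[65,375]]),.051); print(C.round(4),[np.linalg.norm(C[i]-C[i-1]).round(4) for i in range(4)])
H=ray("top",f([[210,247],[577,226]]),.083); M=ray("top",f([[209,97],[567,78]]),.053)
Hm=np.array([[0,.08],[0,-.08],[.065,.08],[.065,-.08],[.088,.155],[.088,-.155],[-.052,-.155],[-.052,.155]])
W=np.r_[H,M,C][:,:2]
a=Hm-Hm.mean(0);b=W-W.mean(0)
th=np.arctan2((a[:,0]*b[:,1]-a[:,1]*b[:,0]).sum(),(a*b).sum())
Rm=np.array([[np.cos(th),-np.sin(th)],[np.sin(th),np.cos(th)]]); t=W.mean(0)-Rm@Hm.mean(0)
print("yaw deg",np.degrees(th),"t",t,"res mm",((W-Hm@Rm.T-t)*1e3).round(1).tolist())
np.savez("pose.npz",Rm=Rm,t=t,th=th)
for n,p in dict(Lw=Rm@[0,.08]+t,Rw=Rm@[0,-.08]+t).items(): print(n,p)
s=sense(); T=R.from_rotvec(s["tcp_rot"]).as_matrix()
# desired: tool x=-unit x, y=-z, z=-unit y
ux=np.r_[Rm[:,0],0]; uy=np.r_[Rm[:,1],0]
D=np.c_[-ux,[0,0,-1],-uy]; print("turn",np.degrees(R.from_matrix(T.T@D).as_rotvec()))
for n,u in dict(Rstart=[-.085,-.08-.024],Lstart=[-.085,.08-.024]).items():
    p=np.r_[Rm@u+t,.11]; print(n,p, "tool cm",(T.T@(p-s["eef_pos"])*100).round(2))
E
```

```text
[[ 0.6202  0.2649  0.051 ]
 [ 0.6328 -0.0383  0.051 ]
 [ 0.4991 -0.0446  0.051 ]
 [ 0.4856  0.2572  0.051 ]] [np.float64(0.1348), np.float64(0.3034), np.float64(0.1338), np.float64(0.3021)]
yaw deg 2.521056617341613 t [0.54307966 0.10930617] res mm [[-0.8, -0.3], [-1.1, 0.3], [4.7, 1.2], [3.8, -0.1], [-4.0, -3.1], [-5.0, 3.4], [1.2, 3.3], [1.3, -4.7]]
Lw [0.53956074 0.18922874]
Rw [0.54659859 0.0293836 ]
turn [ 1.24748386e-01  1.57435291e+01 -2.26426307e-03]
Rstart [0.46273653 0.00166798 0.11      ] tool cm [-43.98  12.13 -53.07]
Lstart [0.45569869 0.16151312 0.11      ] tool cm [-48.32  12.17 -68.47]
```

```bash
python3 -m inch '[[[-33,0,-25],[0,15.7,0],0],[[-33,0,-25],[0,15.7,0],0],[[-33,0,-25],[0,15.7,0],0],[[-33,0,-25],[0,15.7,0],0],[[-33,0,-25],[0,15.7,0],0],[[-33,0,-25],[0,15.7,0],0],[[-33,0,-25],[0,15.7,0],0],[[-33,0,-25],[0,15.7,0],0],[[-33,0,-25],[0,15.7,0],0],[[-33,0,-25],[0,15.7,0],0],[[-33,0,-25],[0,15.7,0],0],[[-33,0,-25],[0,15.7,0],0]]'
cat > rel.py <<'E'
from h import *
d=np.load("pose.npz"); Rm,t=d["Rm"],d["t"]; s=sense(); T=R.from_rotvec(s["tcp_rot"]).as_matrix()
D=np.c_[-np.r_[Rm[:,0],0],[0,0,-1],-np.r_[Rm[:,1],0]]
u=Rm.T@(s["eef_pos"][:2]-t)
print("t",round(s["clock"],2),"unit mm",(u*1e3).round(1),"z",round(s["eef_pos"][2]*1e3,1),"gap",round(s["finger_gap"],3),"F unit",(Rm.T@s["ft_force"][:2]).round(2),round(s["ft_force"][2],2))
print("turn",np.degrees(R.from_matrix(T.T@D).as_rotvec()).round(2))
for n,w in dict(R=[-.085,-.105],L=[-.085,.055]).items():
    print(n,(T.T@(np.r_[Rm@w+t,.062]-s["eef_pos"])*100).round(2))
E
python3 rel.py
```

```text
clock: 1.3
eef_pos: [0.4457, -0.301, 0.2305]
tcp_rot: [-0.048, 2.202, -2.198]
ft_force: [-0.7, -0.2, 0.5]
finger_gap: 0.003
t 1.3 unit mm [-115.3 -405.6] z 230.5 gap 0.003 F unit [-0.72 -0.2 ] 0.48
turn [ 0.11 -0.07  0.05]
R [ -3.01  16.91 -30.03]
L [ -2.99  16.94 -46.03]
```

```bash
python3 -m inch '[[[-3,13,-30],[0,0,0],0],[[-3,13,-30],[0,0,0],0],[[-3,13,-30],[0,0,0],0],[[-3,13,-30],[0,0,0],0],[[-3,13,-30],[0,0,0],0],[[-3,13,-30],[0,0,0],0],[[-3,13,-30],[0,0,0],0],[[-3,15,-30],[0,0,0],0],[[-3,16.9,-30],[0,0,0],0],[[-3,16.9,-30],[0,0,0],0],[[-3,16.9,-30],[0,0,0],0]]'; python3 rel.py
python3 - <<'E'
from h import *
im=optics.camera("top")[200:290,185:335,::-1]; cv2.imwrite("pics/c2.png",cv2.resize(im,None,fx=5.3,fy=5.3,interpolation=cv2.INTER_CUBIC))
im=optics.camera("wrist")[...,::-1]; cv2.imwrite("pics/w2.png",im)
E
```

```text
clock: 2.4
eef_pos: [0.4628, -0.0007, 0.0621]
tcp_rot: [-0.047, 2.204, -2.199]
ft_force: [-0.4, -0.2, 0.7]
finger_gap: 0.002
t 2.4 unit mm [ -85.1 -106.4] z 62.1 gap 0.002 F unit [-0.44 -0.21] 0.74
turn [ 0.11 -0.18  0.08]
R [-0.01  0.01 -0.14]
L [  0.04   0.04 -16.14]
```

View pics/w2.png

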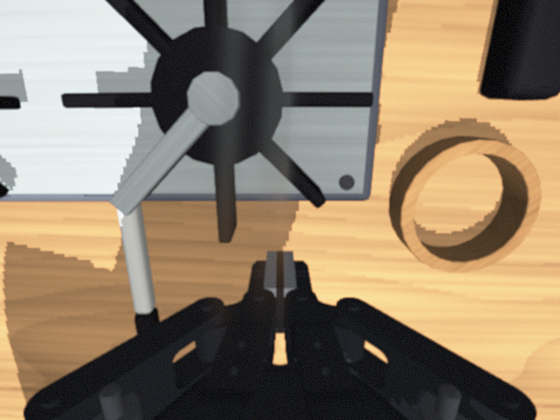

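The wrist view shows the shut fingers at (280,255), centred in the gap between the right wheel's front fin (227,240) and its next fin (322,205). The spacing matches my estimate, so I move in and push the first click.

```bash
python3 -m inch '[[[-1.2,0,0],[0,0,0],0],[[-2.4,0,0],[0,0,0],0],[[-2.4,0,0],[0,0,0],0],[[-2.4,0,-0.6],[0,0,0],0],[[-2.4,0,-1.2],[0,0,0],0],[[-2.4,0,-1.6],[0,0,0],0],[[-2.4,0,-2.0],[0,0,0],0],[[-2.4,0,-2.4],[0,0,0],0],[[-2.4,0,-2.8],[0,0,0],0]]'; python3 rel.py
python3 -m inch '[[[0,0,-0.4],[0,0,0],0],[[0,0,-0.8],[0,0,0],0],[[0,0,-1.2],[0,0,0],0],[[0,0,-1.6],[0,0,0],0],[[0,0,-1.8],[0,0,0],0],[[0,0,-1.8],[0,0,0],0]]'; python3 rel.py
python3 - <<'E'
from h import *
im=optics.camera("wrist")[...,::-1]; cv2.imwrite("pics/w3.png",im)
E
```

```text
clock: 3.4
eef_pos: [0.4862, 0.0288, 0.0632]
tcp_rot: [-0.045, 2.202, -2.198]
ft_force: [-0.0, -0.2, 0.5]
finger_gap: 0.003
t 3.4 unit mm [-60.4 -77.9] z 63.2 gap 0.003 F unit [-0.03 -0.19] 0.46
turn [ 0.1  -0.16 -0.04]
R [2.46 0.12 2.72]
L [  2.5    0.14 -13.28]
clock: 4.0
eef_pos: [0.4854, 0.047, 0.0632]
tcp_rot: [-0.045, 2.202, -2.198]
ft_force: [-0.1, -0.3, -0.7]
finger_gap: 0.003
t 4.0 unit mm [-60.3 -59.7] z 63.2 gap 0.003 F unit [-0.15 -0.3 ] -0.68
turn [ 0.1  -0.13 -0.03]
R [2.46 0.11 4.54]
L [  2.49   0.14 -11.46]
```

View pics/w3.png

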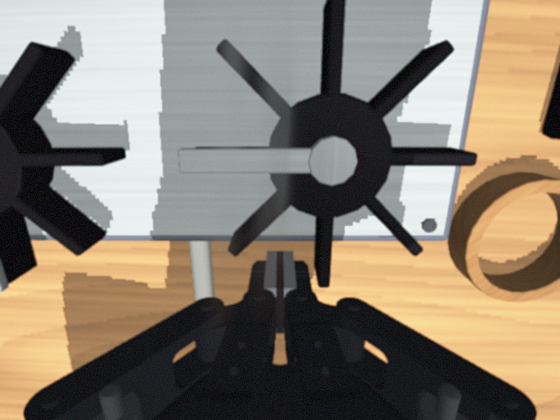

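The pointer bar now points to +y (from (335,160) to (180,160)), so exactly one click happened and the finger is free. Two more cycles on the right wheel.

```bash

python3 -m inch '[[[1.2,0,0],[0,0,0],0],[[2.4,0,0],[0,0,0],0],[[2.4,0,0.5],[0,0,0],0],[[2.4,0,3],[0,0,0],0],[[2.4,0,4.6],[0,0,0],0],[[2.4,0,4.6],[0,0,0],0],[[1.2,0,4.6],[0,0,0],0],[[0,0,4.6],[0,0,0],0],[[0,0,4.6],[0,0,0],0],[[0,0,4.0],[0,0,0],0],[[0,0,3.4],[0,0,0],0],[[0,0,3.0],[0,0,0],0]]' >/dev/null; python3 rel.py|head -1
python3 -m inch '[[[0,0,-0.4],[0,0,0],0],[[0,0,-0.8],[0,0,0],0],[[0,0,-1.2],[0,0,0],0],[[0,0,-1.6],[0,0,0],0],[[0,0,-2.0],[0,0,0],0],[[0,0,-2.4],[0,0,0],0],[[0,0,-2.8],[0,0,0],0],[[0,0,-3.0],[0,0,0],0],[[0,0,-3.0],[0,0,0],0],[[0,0,-3.0],[0,0,0],0]]'>/dev/null; python3 rel.py
python3 - <<'E'
from h import *
im=optics.camera("wrist")[...,::-1]; cv2.imwrite("pics/w4.png",im)
E
```

```text
t 5.25 unit mm [-60.2 -89.4] z 63.2 gap 0.002 F unit [ 1.23 -2.12] -0.57
t 6.25 unit mm [-60.2 -59.4] z 63.2 gap -0.0 F unit [ 0.26 -0.56] -0.09
turn [ 0.04 -0.08 -0.08]
R [2.47 0.11 4.56]
L [  2.5    0.12 -11.44]
```

View pics/w4.png

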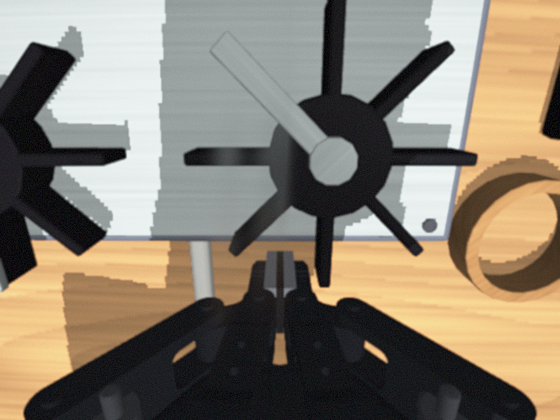

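The bar is now at upper left, with its tip at (222,40), so one click remains. I repeat the cycle, pull out and move across to the left wheel.

```bash

python3 -m inch '[[[1.2,0,0],[0,0,0],0],[[2.4,0,0],[0,0,0],0],[[2.4,0,0.5],[0,0,0],0],[[2.4,0,3],[0,0,0],0],[[2.4,0,4.6],[0,0,0],0],[[2.4,0,4.6],[0,0,0],0],[[1.2,0,4.6],[0,0,0],0],[[0,0,4.6],[0,0,0],0],[[0,0,4.6],[0,0,0],0],[[0,0,4.0],[0,0,0],0],[[0,0,3.4],[0,0,0],0],[[0,0,3.0],[0,0,0],0]]' >/dev/null; python3 rel.py|head -1
python3 -m inch '[[[0,0,-0.4],[0,0,0],0],[[0,0,-0.8],[0,0,0],0],[[0,0,-1.2],[0,0,0],0],[[0,0,-1.6],[0,0,0],0],[[0,0,-2.0],[0,0,0],0],[[0,0,-2.4],[0,0,0],0],[[0,0,-2.8],[0,0,0],0],[[0,0,-3.0],[0,0,0],0],[[0,0,-3.0],[0,0,0],0],[[0,0,-3.0],[0,0,0],0]]'>/dev/null; python3 rel.py|head -1
python3 -m inch '[[[1.2,0,0],[0,0,0],0],[[2.4,0,0],[0,0,0],0],[[2.4,0,-0.5],[0,0,0],0],[[2.4,0,-4],[0,0,0],0],[[2.4,0,-7.5],[0,0,0],0],[[2.4,0,-11.3],[0,0,0],0],[[2.4,0,-11.3],[0,0,0],0],[[2.4,0,-11.3],[0,0,0],0]]'>/dev/null; python3 rel.py
python3 - <<'E'
from h import *
im=optics.camera("wrist")[...,::-1]; cv2.imwrite("pics/w5.png",im)
E
```

```text
t 7.5 unit mm [-60.1 -89. ] z 63.2 gap -0.002 F unit [ 1.61 -1.84] -0.75
t 8.5 unit mm [-60.  -59.1] z 63.2 gap -0.003 F unit [-0.76  0.14] 0.76
t 9.3 unit mm [-84.4  54.6] z 63.1 gap 0.001 F unit [-0.74  0.36] -0.35
turn [-0.04  0.1  -0.13]
R [ 0.09  0.12 15.96]
L [ 0.06  0.11 -0.04]
```

View pics/w5.png

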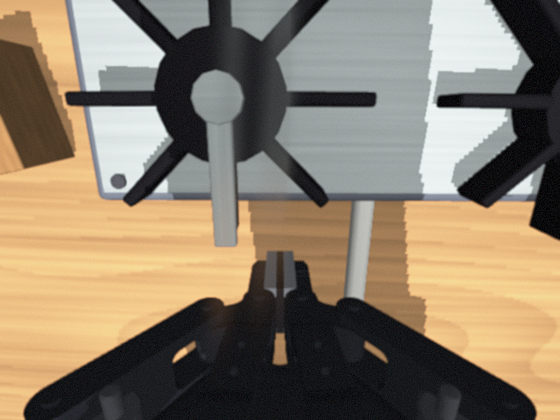

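The left wheel's bar points at the robot (tip (225,245)), and the finger stands in the same entry gap as on the right wheel. I run two clicks and then look.

```bash

python3 -m inch '[[[-1.2,0,0],[0,0,0],0],[[-2.4,0,0],[0,0,0],0],[[-2.4,0,0],[0,0,0],0],[[-2.4,0,-0.6],[0,0,0],0],[[-2.4,0,-1.2],[0,0,0],0],[[-2.4,0,-1.6],[0,0,0],0],[[-2.4,0,-2.0],[0,0,0],0],[[-2.4,0,-2.4],[0,0,0],0],[[-2.4,0,-2.8],[0,0,0],0]]'>/dev/null; python3 rel.py|head -1
python3 -m inch '[[[0,0,-0.4],[0,0,0],0],[[0,0,-0.8],[0,0,0],0],[[0,0,-1.2],[0,0,0],0],[[0,0,-1.6],[0,0,0],0],[[0,0,-1.8],[0,0,0],0],[[0,0,-1.8],[0,0,0],0]]'>/dev/null; python3 rel.py|head -1
python3 -m inch '[[[1.2,0,0],[0,0,0],0],[[2.4,0,0],[0,0,0],0],[[2.4,0,0.5],[0,0,0],0],[[2.4,0,3],[0,0,0],0],[[2.4,0,4.6],[0,0,0],0],[[2.4,0,4.6],[0,0,0],0],[[1.2,0,4.6],[0,0,0],0],[[0,0,4.6],[0,0,0],0],[[0,0,4.6],[0,0,0],0],[[0,0,4.0],[0,0,0],0],[[0,0,3.4],[0,0,0],0],[[0,0,3.0],[0,0,0],0]]' >/dev/null; python3 rel.py|head -1
python3 -m inch '[[[0,0,-0.4],[0,0,0],0],[[0,0,-0.8],[0,0,0],0],[[0,0,-1.2],[0,0,0],0],[[0,0,-1.6],[0,0,0],0],[[0,0,-2.0],[0,0,0],0],[[0,0,-2.4],[0,0,0],0],[[0,0,-2.8],[0,0,0],0],[[0,0,-3.0],[0,0,0],0],[[0,0,-3.0],[0,0,0],0],[[0,0,-3.0],[0,0,0],0]]'>/dev/null; python3 rel.py|head -1
python3 - <<'E'
from h import *
im=optics.camera("wrist")[...,::-1]; cv2.imwrite("pics/w6.png",im)
E
```

```text
t 10.25 unit mm [-60.6  82.6] z 63.0 gap 0.003 F unit [-0.01 -0.49] 0.48
t 10.85 unit mm [-60.6 100.8] z 63.0 gap 0.002 F unit [-0.48  0.38] -0.73
t 12.05 unit mm [-60.5  71.2] z 63.0 gap -0.0 F unit [ 0.5  -1.49] 0.09
t 13.05 unit mm [-60.5 101.2] z 62.9 gap 0.003 F unit [ 0.69 -0.4 ] 0.53
```

View pics/w6.png

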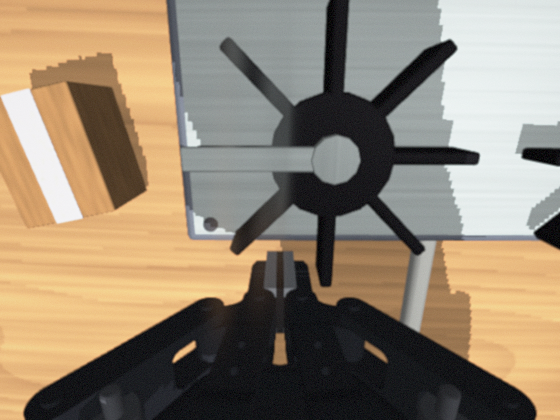

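The left bar now points to +y (tip (182,158)), so two clicks are done and two remain. After those I withdraw, raise the tool and check from above.

```bash

for i in 1 2; do
python3 -m inch '[[[1.2,0,0],[0,0,0],0],[[2.4,0,0],[0,0,0],0],[[2.4,0,0.5],[0,0,0],0],[[2.4,0,3],[0,0,0],0],[[2.4,0,4.6],[0,0,0],0],[[2.4,0,4.6],[0,0,0],0],[[1.2,0,4.6],[0,0,0],0],[[0,0,4.6],[0,0,0],0],[[0,0,4.6],[0,0,0],0],[[0,0,4.0],[0,0,0],0],[[0,0,3.4],[0,0,0],0],[[0,0,3.0],[0,0,0],0]]' >/dev/null; python3 rel.py|head -1
python3 -m inch '[[[0,0,-0.4],[0,0,0],0],[[0,0,-0.8],[0,0,0],0],[[0,0,-1.2],[0,0,0],0],[[0,0,-1.6],[0,0,0],0],[[0,0,-2.0],[0,0,0],0],[[0,0,-2.4],[0,0,0],0],[[0,0,-2.8],[0,0,0],0],[[0,0,-3.0],[0,0,0],0],[[0,0,-3.0],[0,0,0],0],[[0,0,-3.0],[0,0,0],0]]'>/dev/null; python3 rel.py|head -1
done
python3 -m inch '[[[1.2,0,0],[0,0,0],0],[[2.4,0,0],[0,0,0],0],[[2.4,0,0],[0,0,0],0],[[2.4,-4,0],[0,0,0],0],[[2.4,-8,0],[0,0,0],0],[[2.4,-11,3],[0,0,0],0],[[2.4,-11,7],[0,0,0],0],[[2.4,-11,10],[0,0,0],0],[[2.4,-11,10],[0,0,0],0],[[2.4,-11,10],[0,0,0],0]]'
python3 rel.py|head -1
python3 - <<'E'
from h import *
a=optics.camera("wrist")[...,::-1]; b=optics.camera("top")[195:285,185:335,::-1]
cv2.imwrite("pics/top7.png",cv2.resize(b,None,fx=5.3,fy=5.3,interpolation=cv2.INTER_CUBIC)); cv2.imwrite("pics/w7.png",a)
E
```

```text
t 14.3 unit mm [-60.4  71.6] z 62.9 gap 0.005 F unit [ 1.3  -1.53] 0.09
t 15.3 unit mm [-60.5 101.6] z 62.8 gap -0.0 F unit [ 0.27 -0.  ] -0.12
t 16.5 unit mm [-60.3  72. ] z 62.9 gap 0.001 F unit [ 0.25 -1.49] -0.99
t 17.5 unit mm [-60.4 102. ] z 62.8 gap 0.004 F unit [ 0.22 -0.19] 0.57
clock: 18.5
eef_pos: [0.4585, 0.1075, 0.173]
tcp_rot: [-0.046, 2.194, -2.199]
ft_force: [0.2, 0.2, 0.3]
finger_gap: -0.002
t 18.5 unit mm [-84.6   1.9] z 173.0 gap -0.002 F unit [0.21 0.16] 0.31
```

View pics/w7.png

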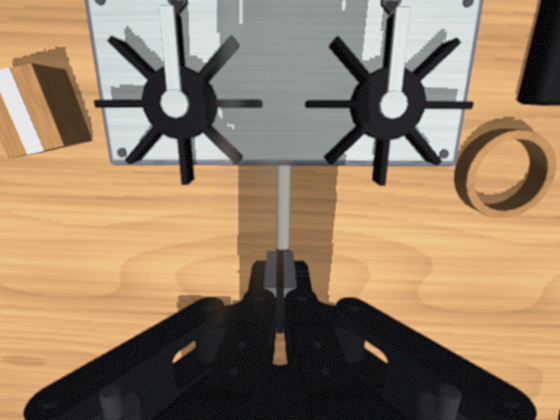

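View pics/top7.png

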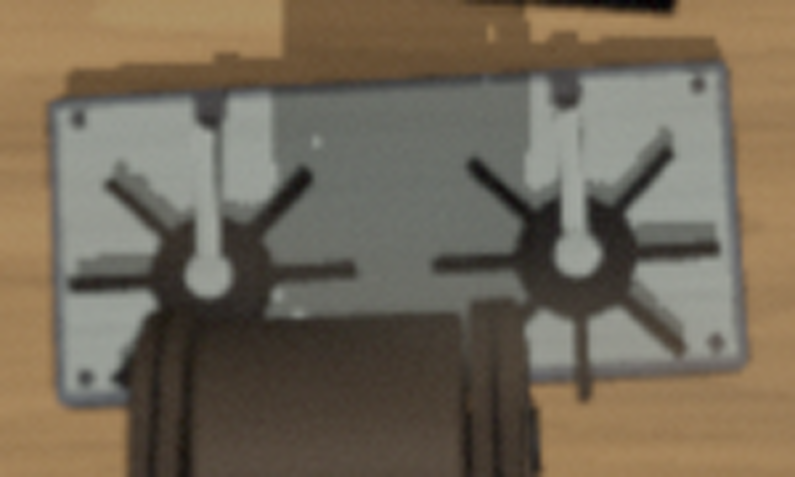

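Both bars point at their wedges. In the top crop the left bar runs from (208,275) to (205,130) with its wedge at (209,110), and the right bar runs from (577,253) to (570,105) with its wedge at (566,90). The case corners haven't moved, and the arm is clear of everything, so I hand in.

```bash
python3 -c "
from cell import job; print(job.job_done())"
```

```text
the job is handed in; nothing more can be done
None
```

Both wheels of the tally are at zero and the job is handed in, at about 18.6 s on the clock. With the shut fingertips I flicked the front fins one click at a time: 3 clicks on the right wheel and 4 on the left. After each click I pulled the finger out before going back for the next.

- **Wheels:** the last wrist and top pictures show both pointer bars lined up with their wedge marks. I judged this by eye from the pictures, not by measuring the joint angles.
- **Unit and other things:** the case corners sit at the same top-view pixels as at the start. The marker, carton and tape look undisturbed in the last wrist picture. I did not compare the other things with their starting positions.
- **Arm:** it stands clear with its tip at 173 mm height. The highest sideways force I read was about 2.5 N, but I only read it between moves.
- **Disagreement:** in the first pose estimate the case corners and mark tips were up to 6 mm off, but the hub caps agreed to about 1 mm. None of the other checks failed or disagreed.

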